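# Load the two-ball caddy and hold it up level

### The job

Put the red billiard ball in the red ring of the wooden caddy and the yellow ball in its yellow ring, and let go of both. Then take the caddy by its grip bar, lift it to about 10 cm above the table, and finish while still holding it there, level and steady with both balls seated; never let it tip far. Leave the white ball, the chalk and the brush where they are.

Things in the scene. Friction and masses are not known exactly. Their poses are not given: they have to be found in the camera images.
- red_ball_center (a point): centre of the red ball: a smooth hard billiard ball, 57 mm across, about 170 g. It starts on one of three black rubber rests, with its centre 33 mm above the table.
- yellow_ball_center (a point): centre of the yellow ball, the same size and weight, on another rest.
- white_ball_center (a point): centre of the white ball, the same size and weight, on the third rest; leave it there. The rests are fixed black rubber rings (eight-sided), 52 mm outside, 38 mm inside, 12 mm high; which ball lies on which varies. Rests are at least 130 mm apart along world y or 90 mm apart along world x.
- caddy: loose dark-wood caddy, 280 to 460 g. Origin: centre of its underside, z up. Base 90 (x) by 250 (y) by 6 mm. On it a red ring, centre 80 mm along +y, and a yellow ring, 80 mm along -y, each on a patch of its colour: 52 mm outside, 38 mm inside, tops 16 mm above the underside; a ball laid in one centres itself. Amid them two posts, 12 x 14 mm, 32 mm either side along x, carry the grip bar.
- red_seat (a point): point fixed to the caddy, 80 mm along its +y and 37 mm above its underside: where the centre of the red ball is when seated in the red ring.
- yellow_seat (a point): the same for the yellow ring and ball, 80 mm along the caddy's -y.
- caddy_grip (a point): centre of the grip bar, 91 mm above the caddy's underside: light wood, 76 mm long along the caddy's x, 14 mm thick along its y, 26 mm tall (78 to 104 mm above the underside), open below between the posts. Seated balls reach 66 mm above the underside and stay 51 mm from the bar's middle plane. With both balls seated the caddy about balances at the bar.
- chalk: bystander: cue chalk, 24 mm cube with a blue top, 22 mm high, loose on the table; origin: centre of its underside.
- brush: bystander: table brush, 210 mm long along its x, 34 mm wide, 40 mm high, loose on the table; origin: centre of its underside.
Things that resemble listed ones, but are neither listed nor needed, are in the scene too. There is more than one size of the part that bears yellow_ball_center; the job needs the largest.

How it is judged:
By the outcome, as a careful person would: the job done as asked, in the order asked, and still so for the second after the job is handed in, while the arm keeps its last pose, push and grip.
It also fails if it takes over 72 s, if anything falls off the work surface, if the arm or the gripper's body presses on something with over 40 N, if the wrist force passes 120 N, or if a joint passes its speed limit or range.

### The arm

A 6-joint arm with a two-finger parallel gripper is mounted at the origin on the work surface. World frame = base frame: x ahead of the robot, y to its left, z up, the work surface at z = 0. Lengths are in m, angles in rad, forces in N, time in s.
With the tool pointing down it reaches from about 0.35 to 0.775 m from the base axis. Payload 7.3 kg.
Tool frame: the origin (TCP) lies midway between the tips of the shut fingers; the grasp point (between the pads) lies bot.grasp_offset behind it (bot.grasp_offset is the distance from the TCP to the grasp point, in m); z points along the fingers, y is the line along which they close (so a half turn about z gives the same grasp; the last joint's range is limited). The gripper opens to 92 mm and grips with 3 to 60 N. Pads are 19 mm wide; open, the fingers measure 130 mm over their backs; the gripper's body (75 mm by 190 mm) begins 47 mm behind the grasp point.
Start: joints at [-1.252, 0.342, 1.524, -0, 1.275, -0.146], TCP at [0.235, -0.469, 0.227] pointing down, gripper open.
Joint ranges: [-2.53, 2.53], [-0.77, 2.02], [0.04, 2.7], [-1, 4.14], [0.28, 2.66], [-3.11, 3.11]. Speed limits (rad/s): [2.57, 2.57, 3.14, 3.14, 3.14, 3.14].

### API

Orientations are given as a unit quaternion [x, y, z, w].
In Python, from cell import bot gives the robot as it stands. Calls block until the motion is done:
- bot.goto(position, orientation): joint-space move of the TCP to a pose.
- bot.move_linear(position, orientation=None, vel=0.15, force_limit=None): straight line of the TCP; orientation=None keeps the orientation; vel is the mean speed in m/s. With force_limit (N) it stops when the force on the tool has changed by that much, and returns True; else False.
- bot.movej(angles): joint-space move.
- bot.command_gripper(opening): finger opening in m; the grip force is fixed at half the most; returns when the fingers have stopped.
- bot.dwell(seconds).
- bot.solve_ik(position, orientation): joint angles nearest the present ones, or None.
- bot.snapshot(name): name is "side" or "top"; returns a dict with "color" (480x640x3 uint8, red, green, blue), "range_z" (480x640 float32, m along the optical axis (not along the pixel's ray), 0 where there is no reading), "fx", "fy", "cx", "cy" (pixels), "xyz" and "orientation" of the camera in the world. Camera axes: x right, y down, z forward; pixel columns grow to the right and rows downward; lengths in m; the calibration is good to about 2 mm. A picture is of the moment at which its call begins.
A pose or a line that the arm cannot do raises bot.Unreachable and nothing moves.
- bot.sign_off(): hands the job in; it is judged then, once.
Trained networks look in the newest picture that a camera, given by its name, has taken for a name from the list of things; names that differ only in an ending like _2 or _b are one class to them, and where a whole thing is asked for, a point or a joint stands for the part that bears it (a point fixed in the world has none). Each returns a list of dicts, best first, with "confidence" (0 to 1); they miss things now and then, are a little off and sometimes report something else, mostly with a low value. They report only what shows in the picture. A call takes as long as a camera call. They do not tell look-alikes from the thing itself.
- bot.recognise(target, camera): "bbox" ([left, top, right, bottom] in pixels, round what is visible of it).
- bot.cut_out(target, camera): "pixels" (480x640 bool, what is visible of it) and "bbox" ([left, top, right, bottom] in pixels, round what is visible of it).
Readings, each from a call of its own:
- bot.get_t(): time.
- bot.get_joint_positions(): joint angles.
- bot.get_qd(): joint speeds.
- bot.get_effort(): joint torques, N m.
- bot.get_tool_pos(): TCP position.
- bot.get_ee_rot(): TCP orientation.
- bot.get_ft_force(): force on the tool from outside, world axes, zero at the start.
- bot.get_ft_torque(): the same for the moment, N m.
- bot.get_width(): finger opening in m.
- bot.get_finger_force(): force on a finger pad.
Only numpy, scipy, OpenCV 4.12 (cv2) and the standard library are available. Lean on these libraries where they do the work, as an engineer would, in place of code of your own. Each camera call takes 0.05 s, during which the arm holds its last target. There are 200 camera calls.

## Working session

There is one attempt and no reset: what is moved stays moved. The work goes in short steps, each a Python script; the robot and the scene stay as the last script left them, time stands still between calls to the robot, and variables do not carry over. Pictures are saved under pics/ and viewed, at most 10 in all, crops included, and the job is handed in when it is done.

```bash
mkdir -p pics; ls
cat > h.py <<'E'
import numpy as np, cv2
from scipy.spatial.transform import Rotation as R
from cell import bot
def cloud(s):
    v,u=np.mgrid[:480,:640]; z=s["range_z"]
    p=np.stack([(u-s["cx"])/s["fx"]*z,(v-s["cy"])/s["fy"]*z,z],-1)
    return p@R.from_quat(s["orientation"]).as_matrix().T+np.array(s["xyz"])
def save(s,n): cv2.imwrite("pics/"+n,s["color"][:,:,::-1])
def down(yaw): # tool z down, tool y closing axis at angle yaw from world y
    return (R.from_euler("z",yaw)*R.from_euler("x",np.pi)).as_quat()
def sphere(P,r=.0285):
    from scipy.optimize import least_squares
    c0=P.mean(0)-[0,0,.01]
    f=least_squares(lambda c:np.linalg.norm(P-c,axis=1)-r,c0,loss="soft_l1",f_scale=.001)
    return f.x
E
python3 - <<'E'
from h import *
for c in ("top","side"):
    s=bot.snapshot(c); save(s,c+"0.png"); P=cloud(s); np.savez(c+"0.npz",P=P,color=s["color"])
    print(c,s["xyz"],s["orientation"])
    for t in ("red_ball_center","yellow_ball_center","white_ball_center","caddy","caddy_grip","chalk","brush"):
        for d in bot.cut_out(t,c)[:5]:
            m=d["pixels"]&(s["range_z"]>0); Q=P[m]
            if len(Q)<5: continue
            ex=""
            if "ball" in t: ex=sphere(Q).round(4)
            print(t,round(d["confidence"],2),d["bbox"],np.median(Q,0).round(3),Q.min(0).round(3),Q.max(0).round(3),ex)
print(bot.grasp_offset,bot.get_ee_rot(),bot.get_t())
E
```

```text
pics
top [ 0.52652038 -0.03911226  0.91033684] [-0.69809744  0.71495174 -0.02747317  0.02737142]
red_ball_center 0.56 [428.8, 260.3, 463.0, 295.2] [ 0.52  -0.255  0.054] [ 0.493 -0.299 -0.001] [ 0.546 -0.231  0.065] [ 0.5194 -0.26    0.0336]
yellow_ball_center 0.98 [347.3, 184.5, 381.8, 218.6] [ 0.66  -0.119  0.054] [ 0.635 -0.146  0.002] [ 0.697 -0.093  0.065] [ 0.6629 -0.1203  0.0337]
yellow_ball_center 0.89 [394.4, 163.5, 422.7, 185.2] [ 0.709 -0.197  0.034] [ 0.692 -0.224 -0.001] [ 0.73  -0.179  0.045] [ 0.7141 -0.2     0.0108]
yellow_ball_center 0.73 [310.5, 215.8, 332.8, 232.9] [ 0.619 -0.038  0.035] [ 0.602 -0.057  0.   ] [ 0.638 -0.018  0.043] [ 0.622  -0.0381  0.0102]
white_ball_center 0.6 [348.2, 260.4, 379.0, 293.9] [ 0.524 -0.11   0.054] [ 0.496 -0.143  0.   ] [ 0.551 -0.084  0.064] [ 0.5243 -0.1122  0.0337]
caddy 0.84 [127.5, 208.1, 261.1, 332.7] [0.539 0.194 0.008] [ 0.427  0.08  -0.003] [0.657 0.322 0.11 ] 
caddy_grip 0.72 [124.9, 211.2, 260.9, 334.0] [0.539 0.194 0.008] [ 0.427  0.078 -0.004] [0.657 0.322 0.11 ] 
chalk 0.77 [325.0, 160.6, 340.3, 177.0] [ 0.723 -0.058 
[... 1119 characters left out ...]
9  0.   ] [ 0.702 -0.047  0.063] [ 0.6631 -0.1197  0.0335]
white_ball_center 0.91 [249.3, 287.6, 287.8, 325.0] [ 0.526 -0.128  0.05 ] [ 0.498 -0.142  0.014] [ 0.553 -0.094  0.063] [ 0.5244 -0.1116  0.0339]
caddy 0.58 [227.1, 165.6, 333.8, 247.8] [0.532 0.182 0.009] [ 0.427  0.077 -0.001] [0.655 0.338 0.107] 
chalk 0.59 [384.0, 282.3, 400.6, 299.0] [ 0.723 -0.065  0.021] [ 0.709 -0.075 -0.   ] [ 0.742 -0.02   0.026] 
brush 0.68 [366.8, 175.4, 401.7, 240.1] [0.744 0.165 0.04 ] [ 0.725  0.081 -0.002] [0.788 0.36  0.044] 
brush 0.34 [229.3, 163.9, 329.7, 247.0] [0.531 0.182 0.009] [ 0.429  0.077 -0.001] [0.653 0.37  0.107] 
0.0188 [9.73124393e-01 2.30280064e-01 2.35257066e-06 8.69842107e-05] 0.8
```

View pics/top0.png

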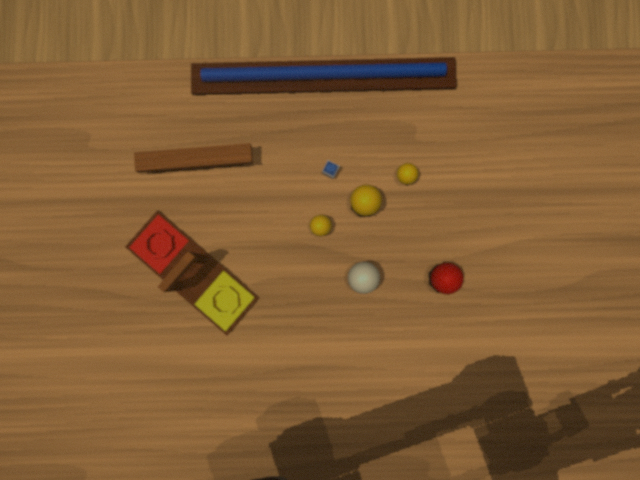

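View pics/side0.png

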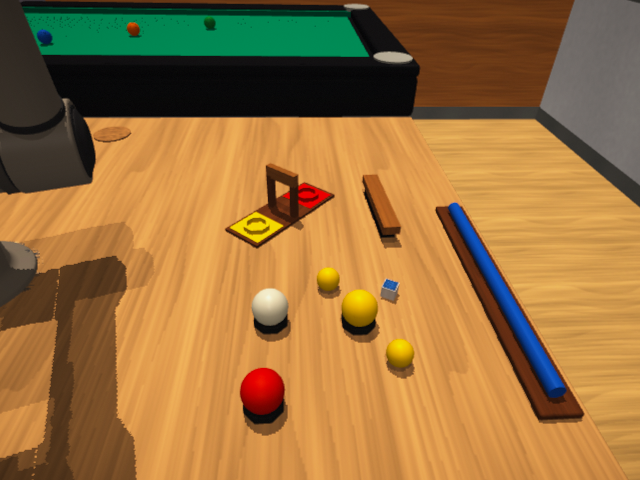

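The big yellow ball is at px (366,200). The two smaller yellow ones at (408,174) and (320,225) are decoys. Red is at (447,278) and white at (365,277). The caddy lies at about 45°, with its red ring at (160,243) and its yellow ring at (226,300).

```bash
cat >> h.py <<'E'
def caddy(P,col):
    """caddy origin xy, yaw from depth + patch colours"""
    hsv=cv2.cvtColor(col,cv2.COLOR_RGB2HSV).astype(int)
    x,y,z=P[...,0],P[...,1],P[...,2]
    near=(abs(x-.54)<.16)&(abs(y-.195)<.16)&(z<.02)&(z>.003)
    sat=(hsv[...,1]>180)
    out=[]
    for m in (near&sat&((hsv[...,0]<6)|(hsv[...,0]>174)), near&sat&(hsv[...,0]>22)&(hsv[...,0]<35)):
        r=cv2.minAreaRect((P[m][:,:2]*1000).astype(np.float32)); out.append((np.array(r[0])/1000,np.round(r[1],1),r[2]))
    bar=(abs(x-.54)<.16)&(abs(y-.195)<.16)&(z>.096)&(z<.115)
    b=cv2.minAreaRect((P[bar][:,:2]*1000).astype(np.float32))
    base=near&(z<.012)
    B=cv2.minAreaRect((P[base][:,:2]*1000).astype(np.float32))
    d=out[0][0]-out[1][0]
    return dict(red=out[0],yel=out[1],bar=b,base=B,mid=(out[0][0]+out[1][0])/2,sep=np.linalg.norm(d),yaw=np.arctan2(-d[0],d[1]),barz=np.median(z[bar]))
E
python3 - <<'E'
from h import *
for c in ("top","side"):
    d=np.load(c+"0.npz"); print(c)
    for k,v in caddy(d["P"],d["color"]).items(): print(" ",k,v)
print(R.from_quat(bot.get_ee_rot()).as_matrix().round(2))
E
```

```text
top
  red (array([0.59458282, 0.26141724]), array([77.3, 80.6]), 48.11119842529297)
  yel (array([0.48815601, 0.14164326]), array([77.6, 83.4]), 48.86520767211914)
  bar ((541.231689453125, 200.36126708984375), (15.413064956665039, 76.27867889404297), 48.117679595947266)
  base ((539.96435546875, 195.00411987304688), (319.6958312988281, 319.5803527832031), 89.97088623046875)
  mid [0.54136942 0.20153025]
  sep 0.16022631504442938
  yaw -0.7264607264975633
  barz 0.10474361133155474
side
  red (array([0.59496747, 0.26416742]), array([82.3, 85.8]), 47.80307388305664)
  yel (array([0.48779654, 0.14198682]), array([76.1, 83.8]), 49.09437561035156)
  bar ((541.83544921875, 199.52357482910156), (16.257892608642578, 77.91119384765625), 48.00022506713867)
  base ((537.97314453125, 194.90431213378906), (318.39111328125, 314.7314758300781), 89.95626068115234)
  mid [0.541382   0.20307712]
  sep 0.1625229453622465
  yaw -0.7200473873846148
  barz 0.10439506284771133
[[ 0.89  0.45  0.  ]
 [ 0.45 -0.89 -0.  ]
 [-0.    0.   -1.  ]]
```

```bash
cat >> h.py <<'E'
C=np.array([.5414,.2010]); YC=-.727; G=bot.grasp_offset
cy=np.array([-np.sin(YC),np.cos(YC)])
def best(p,yaw):
    q0=np.array(bot.get_joint_positions()); o=[]
    for k in (-1,0,1):
        q=bot.solve_ik(p,down(yaw+k*np.pi))
        if q is not None: o.append((np.abs(np.array(q)-q0).max(),yaw+k*np.pi))
    return min(o)[1]
def carry(ball,yp,seat,yc):
    a=[ball[0],ball[1],.18]; y=best(a,yp)
    bot.command_gripper(.078); bot.goto(a,down(y))
    bot.move_linear([ball[0],ball[1],ball[2]-G],vel=.12)
    bot.command_gripper(.0); print("w",bot.get_width(),bot.get_finger_force(),bot.get_tool_pos())
    bot.move_linear(a,vel=.15); print("w",bot.get_width(),bot.get_finger_force())
    b=[seat[0],seat[1],.19]; y=best(b,yc); bot.goto(b,down(y))
    bot.move_linear([seat[0],seat[1],.06],vel=.15)
    h=bot.move_linear([seat[0],seat[1],.0375-G],vel=.04,force_limit=5)
    print("touch",h,bot.get_tool_pos(),bot.get_ft_force()); bot.dwell(.2)
    bot.command_gripper(.078); bot.dwell(.3)
    bot.move_linear(b,vel=.15); print("t",bot.get_t())
E
python3 - <<'E'
from h import *
carry([.5194,-.2597,.0335],YC-np.pi/2,C+.08*cy,YC-np.pi/2)
E
```

```text
w 0.05624112654768001 30.000271797180176 [ 0.51952717 -0.25978558  0.01489309]
w 0.05588482248800036 29.99979168176651
touch True [0.59448565 0.26062563 0.01875661] [-0.30422839  0.96908543  5.91493695]
t 12.2167
```

Run:
```python
from h import *
carry([.6630,-.1200,.0336],np.radians(-100),C-.08*cy,YC-np.pi/2)
bot.goto([.45,-.12,.25],down(best([.45,-.12,.25],YC)))
for c in ("top","side"):
    s=bot.snapshot(c); save(s,c+"1.png"); P=cloud(s)
    for k,v in caddy(P,s["color"]).items(): print(" ",k,v)
    for t in ("red_ball_center","yellow_ball_center"):
        for d in bot.cut_out(t,c)[:4]:
            Q=P[d["pixels"]&(P[...,2]>.02)]
            if len(Q)>20: print(t,d["bbox"],sphere(Q).round(4))
print(bot.get_t())
```

```text
w 0.0556181789513244 30.000172555446625 [ 0.66291613 -0.12002791  0.01501825]
w 0.05566126030205731 29.99968260526657
touch True [0.48806567 0.14114014 0.01883678] [ 1.1591276  -0.1820216   4.47384254]
t 22.75
  red (array([0.59465393, 0.26109073]), array([77.3, 80.8]), 48.59957504272461)
  yel (array([0.48790021, 0.14158752]), array([77.7, 82.6]), 48.25861740112305)
  bar ((541.5394897460938, 200.4481658935547), (14.953126907348633, 76.51286315917969), 48.306339263916016)
  base ((539.8657836914062, 195.0096893310547), (319.733642578125, 319.8121337890625), 89.93946838378906)
  mid [0.54127707 0.20133913]
  sep 0.16024160899750758
  yaw -0.7291081190377653
  barz 0.10458164983405466
red_ball_center [134.4, 222.2, 169.5, 258.8] [0.5947 0.2604 0.0375]
yellow_ball_center [199.5, 286.2, 238.0, 318.5] [0.4881 0.1411 0.0375]
yellow_ball_center [394.6, 164.7, 416.7, 184.6] [ 0.7136 -0.2002  0.0103]
yellow_ball_center [308.2, 215.4, 330.7, 236.1] [ 0.622  -0.0377  0.0102]
  red (array([0.59475409, 0.26197244]), array([79.3, 83.3]), 49.033729553222656)
  yel (array([0.48698151, 0.14296112]), array([76.3, 85.8]), 46.97462463378906)
  bar ((542.0851440429688, 199.72299194335938), (17.8671932220459, 77.15544128417969), 49.94348907470703)
  base ((537.3516235351562, 195.24337768554688), (313.3764953613281, 318.5964050292969), 0.2814413011074066)
  mid [0.5408678  0.20246678]
  sep 0.1605572309722526
  yaw -0.7358816329428892
  barz 0.10439609338436034
red_ball_center [299.3, 171.1, 319.2, 197.5] [0.5948 0.2608 0.038 ]
yellow_ball_center [387.3, 340.7, 414.1, 367.4] [ 0.714  -0.1933  0.0118]
yellow_ball_center [238.2, 200.0, 271.7, 229.1] [0.4885 0.1416 0.0381]
24.1
```

View pics/side1.png

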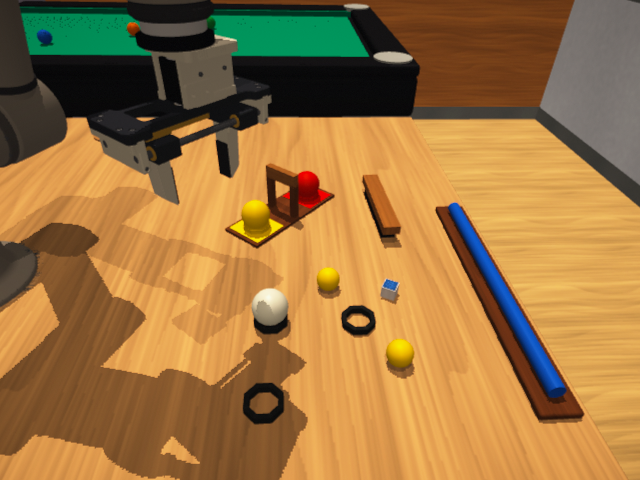

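View pics/top1.png

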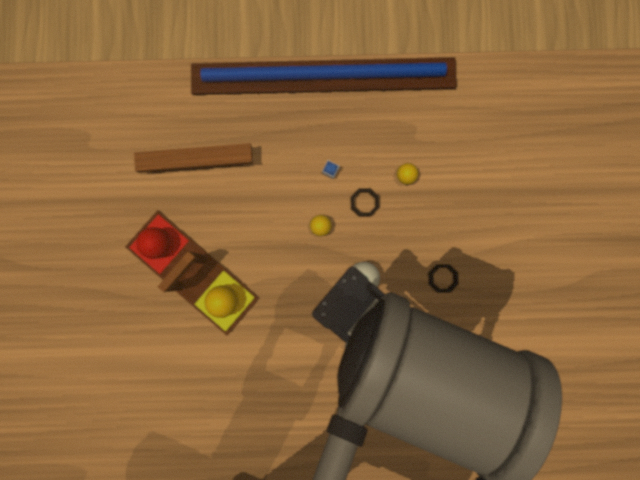

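Both balls are seated: red at side px (307,184), yellow at (256,214), and their fitted centres match the seats. The other objects haven't moved. Next I'll grip the bar and lift.

Run:
```python
from h import *
c=[.5414,.2008]; yc=-.729; z0=.091-G
bot.command_gripper(.05)
a=c+[.19]; y=best(a,yc); bot.goto(a,down(y))
print(bot.move_linear(c+[z0],vel=.1,force_limit=8),bot.get_tool_pos())
bot.command_gripper(0.); print(bot.get_width(),bot.get_finger_force())
bot.dwell(.2)
bot.move_linear(c+[z0+.02],vel=.02); bot.dwell(.3)
s=bot.snapshot("side"); save(s,"side2.png")
print(bot.get_ft_force(),bot.get_ft_torque(),bot.get_width(),bot.get_t())
```

```text
False [0.54185502 0.20092299 0.07285709]
0.013661770459981746 30.000297725200653
[-0.1858237   0.37392656 -7.35338832] [0.08670591 0.04375881 0.00407258] 0.013862937513570336 29.7417
```

View pics/side2.png

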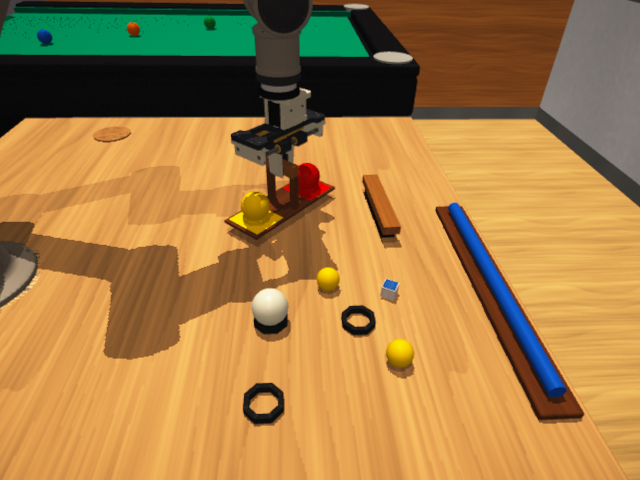

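The caddy hangs level about 2 cm up, with yellow at px (256,208) and red at (307,179) both seated. I'll raise it the rest of the way.

Run:
```python
from h import *
c=[.5414,.2008]; z0=.091-G
bot.move_linear(c+[z0+.1005],vel=.04); bot.dwell(1.)
s=bot.snapshot("side"); save(s,"side3.png"); P=cloud(s)
for t in ("red_ball_center","yellow_ball_center"):
    for d in bot.cut_out(t,"side")[:4]:
        Q=P[d["pixels"]&(P[...,2]>.02)]
        if len(Q)>20: print(t,d["bbox"],sphere(Q).round(4))
hsv=cv2.cvtColor(s["color"],cv2.COLOR_RGB2HSV).astype(int)
m=(hsv[...,1]>180)&(abs(P[...,0]-.54)<.13)&(abs(P[...,1]-.2)<.13)&(P[...,2]>.08)&(P[...,2]<.112)
Q=P[m]; A=np.c_[Q[:,:2]-c,np.ones(len(Q))]; print("plane",len(Q),np.linalg.lstsq(A,Q[:,2],rcond=None)[0])
print(bot.get_tool_pos(),bot.get_ft_force(),bot.get_width(),np.abs(bot.get_qd()).max(),bot.get_t())
```

```text
red_ball_center [297.9, 128.0, 320.9, 155.7] [0.5956 0.2612 0.1386]
red_ball_center [224.8, 117.0, 335.0, 205.8] [0.5391 0.1786 0.1288]
yellow_ball_center [385.2, 341.0, 415.3, 368.0] [ 0.7143 -0.1932  0.0119]
yellow_ball_center [236.2, 155.0, 266.4, 185.8] [0.489  0.1419 0.1385]
yellow_ball_center [315.4, 268.8, 340.3, 290.3] [ 0.6214 -0.0314  0.0125]
plane 1759 [-0.004817    0.00610637  0.10809823]
[0.54137776 0.20079985 0.1726845 ] [ 0.07058578  0.370993   -6.69408613] 0.014135886880587955 0.0027689136714811155 33.0583
```

View pics/side3.png

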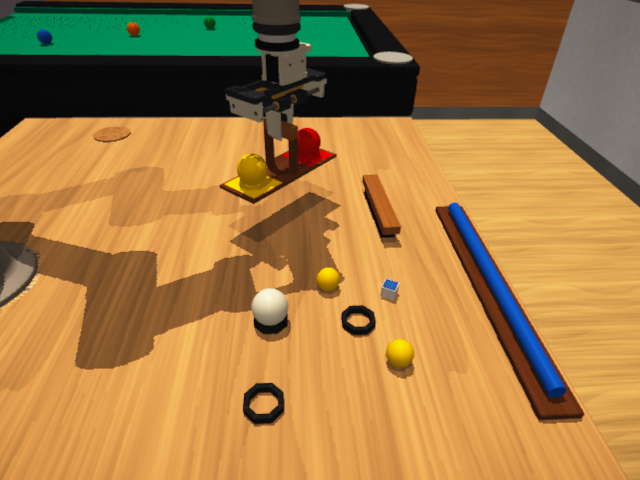

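The caddy is held level (tilt under 0.5°) with its underside at about 0.10 m. Both balls are seated, red at px (309,142) and yellow at (251,170), and nothing else has moved.

```bash
python3 -c "
from cell import bot
print(bot.sign_off())"
```

```text
the job is handed in; nothing more can be done
None
```

Job handed in at about 33 s: both balls are seated in their rings and the caddy is held level and steady by its grip bar about 10 cm above the table, with the white ball, chalk and brush untouched.

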